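Lock the grinding cup onto the nut mill

ROBOT

A 6-joint arm with a two-finger parallel gripper is mounted at the origin on the work surface. World frame = base frame: x ahead of the robot, y to its left, z up, the work surface at z = 0. Lengths are in m, angles in rad, forces in N, time in s.
With the tool pointing down it reaches from about 0.275 to 0.725 m from the base axis. Payload 15.9 kg.
Tool frame: the origin (TCP) lies at the very end of the fingers, on their centre line; the grasp point (between the pads) lies robot.hold_point_z behind it (robot.hold_point_z is the distance from the TCP to the grasp point, in m); z points along the fingers, y is the direction in which the jaws open and shut (so a half turn about z gives the same grasp; the last joint's range is limited). The gripper opens to 85 mm and grips with 20 to 120 N. Pads are 22 mm wide; open, the fingers measure 114 mm over their backs; the gripper's body (76 mm by 85 mm) begins 54 mm behind the grasp point. The pads swing forward as they close: fully open they stand 13 mm farther back than shut.
Start: joints at [0, 0.213, -0.034, 1.323, 0, 1.571], TCP at [0.5, -0, 0.231] pointing down, gripper open.
Joint ranges: [-2.98, 2.98], [-0.74, 1.72], [-1.14, 1.35], [-2.1, 2.04], [-1.57, 1.44], [-3.14, 3.14]. Speed limits (rad/s): [1.89, 1.89, 2.39, 2.57, 3.14, 3.14].

INTERFACE

Orientations are given as a unit quaternion [w, x, y, z].
In Python, from cell import robot, ik, grab_frame, camera_info gives the robot as it stands. Calls block until the motion is done:
- robot.movep(position, orientation): joint-space move of the TCP to a pose.
- robot.servo_line(position, rot=None, max_speed=0.15, threshold=None): straight line of the TCP; rot=None keeps the orientation; max_speed is the mean speed in m/s. With threshold (N) it stops when the force on the tool has changed by that much, and returns True; else False.
- robot.set_joints(angles): joint-space move.
- robot.grip(opening, effort=None): opening from 0.0 (shut) to 1.0 (fully open); effort is the grip in N (None keeps the last); returns when the fingers have stopped.
- robot.sleep(seconds).
- ik(position, orientation): joint angles nearest the present ones, or None.
- grab_frame(name): name is "scene" or "side" or "wrist"; returns the picture (480x640x3 uint8, red, green, blue); there is no depth.
- camera_info(name): a dict with "fx", "fy", "cx", "cy" (pixels), "distortion" ([k1, k2, p1, p2, k3] as OpenCV has them; the pictures are not rectified), "R" (3x3) and "t" (3): a world point X has camera coordinates R X + t; the wrist camera has in their place "tool_from_camera" (4x4, takes a point from camera to tool coordinates, whose origin is the TCP and whose axes are the flange's). Camera axes: x right, y down, z forward; pixel columns grow to the right and rows downward; lengths in m; the calibration is good to about 2 mm. A picture is of the moment at which its call begins: read the wrist's pose just before it. camera_info takes no time and is no camera call.
A pose or a line that the arm cannot do raises robot.MotionError and nothing moves.
- robot.close_job(): hands the job in, once; it reports no verdict.
Readings, each from a call of its own:
- robot.current_clock(): time.
- robot.current_q(): joint angles.
- robot.current_dq(): joint speeds.
- robot.current_tau(): joint torques, N m.
- robot.current_ee_pos(): TCP position.
- robot.current_tcp_rot(): TCP orientation.
- robot.current_force(): force on the tool from outside, world axes, zero at the start.
- robot.current_ft_torque(): the same for the moment, N m.
- robot.current_opening(): opening from 0.0 (shut) to 1.0 (fully open).
Only numpy, scipy, OpenCV 4.12 (cv2) and the standard library are available. Lean on these libraries where they do the work, as an engineer would, in place of code of your own. Each camera call takes 0.05 s, during which the arm holds its last target. There are 200 camera calls.

TASK

Fit the nut mill with its grinding cup, the one with two lugs at its foot: set it in the mill's bayonet collar, push it down against the spring, twist it clockwise about a quarter turn to the stop, and let it rise into its locked position. Work gently by feel, never forcing it, let go, and leave everything else on the table where it is.

Things in the scene. Friction and masses are not known exactly. Their poses are not given: they have to be found in the camera images.
- cup: grinding cup: closed steel cylinder, 60 mm dia, 62 mm high, upright, 0.25-0.45 kg. Origin: centre of its underside, z up. Foot tapers to 54 mm dia over the lowest 4 mm. Two lugs along +x and -x reach 40 mm from the axis; each 12 mm wide, 14 to 22 mm above the underside. Black bar grip on top: 60 mm along x, 14 mm thick along y, 62 to 96 mm above the underside. Alike after a half turn.
- mill: nut mill, immovable: grey motor base 190 (x) by 160 (y) by 110 mm high; origin: centre of its underside, z up, front to -x. On top, centred, an aluminium bayonet collar of 110 mm outer diameter, 110 to 146 mm above the origin, bore 63 mm. In its bore a sprung round plate. The points below lie on the mill's z axis and share its axes.
- rim (a point): centre of the collar's flat top, 146 mm above the mill's origin. Two opposite slots in it, 17 mm wide at the bore, 43 mm out from the axis, admit the lugs. The collar is set at an unknown turn: slots within 0.26 rad of the mill's +x and -x; see them from above or feel: lugs on the rim (cup's underside 14 mm below this point) drop when turned over them. Slots give 0.08 rad play either way
- spring (a point): 127 mm above the mill's origin: here a cup with its lugs in the slots first meets the spring plate with its underside. Pushing on needs 5.7 N at first, rising 0.6 N per mm to 16 N at the socket's floor, 17 mm below this point
- turning (a point): 112 mm above the mill's origin: where the cup's underside should be while it is turned (it turns only between 110, the hard floor, and 114 mm). It turns clockwise seen from above only: 1.40 rad from the middle of the slots to the middle of the locking pockets; a hard stop about 0.04 rad beyond, felt at 0.3 N m; do not lean on it with over 1 N m
- locked (a point): 119 mm above the mill's origin: where the cup's underside comes to rest when locked. When let up at the end of the turn the spring lifts the lugs into the pockets, up to here, and holds them. Short of the pockets it stays below 114 mm; not turned, it springs up to 127 mm
- canister: bystander: plain steel canister, 74 mm diameter, 46 mm high, with the same kind of black bar grip on top but no lugs; origin at the centre of its underside
- bowl: bystander: steel bowl, 110 mm across, 50 mm high; origin at the centre of its underside
- jar: bystander: glass jar with steel lid, 72 mm diameter, 110 mm high; origin at the centre of its underside
- brush: bystander: pastry brush lying flat; origin under its middle
- spatula: bystander: spatula lying flat; origin under its middle
- tin: bystander: closed tin, 80 mm diameter, 100 mm high; origin at the centre of its underside

How it is judged:
By the outcome, as a careful person would: the job done as asked, in the order asked, and still so for the second after the job is handed in, with the robot touching nothing.
It also fails if it takes over 72 s, if anything falls off the work surface, if the arm or the gripper's body presses on something with over 40 N, if the wrist force passes 120 N, or if a joint passes its speed limit or range.

## Working session

There is one attempt and no reset: what is moved stays moved. The work goes in short steps, each a Python script; the robot and the scene stay as the last script left them, time stands still between calls to the robot, and variables do not carry over. Pictures are saved under pics/ and viewed, about 8 in all and at most 12, crops included, and the job is handed in when it is done.

```bash
ls; mkdir -p pics; python3 - <<'E'
from cell import robot, ik, grab_frame, camera_info
import cv2
for n in ["scene","side","wrist"]:
    cv2.imwrite(f"pics/{n}0.png",grab_frame(n)[:,:,::-1]); print(n,camera_info(n))
print(robot.hold_point_z,robot.current_tcp_rot(),robot.current_ee_pos(),robot.current_clock())
E
```

```text
pics
scene {'fx': 452.03954549411674, 'fy': 452.03954549411674, 'cx': 317.12048003103746, 'cy': 244.31760431929501, 'distortion': array([-0.03681226,  0.        ,  0.        ,  0.        ,  0.        ]), 'R': array([[ 0.47999961,  0.87713056,  0.0155674 ],
       [ 0.67763354, -0.35944047, -0.64157254],
       [-0.55714733,  0.31850356, -0.76690438]]), 't': array([-0.25083063, -0.25874011,  1.48718891])}
side {'fx': 522.3658299215455, 'fy': 522.3658299215455, 'cx': 321.816064750713, 'cy': 233.2872665721107, 'distortion': array([-0.06926803,  0.        ,  0.        ,  0.        ,  0.        ]), 'R': array([[ 0.9906072 , -0.13642477, -0.00925464],
       [-0.10795801, -0.73877599, -0.66524815],
       [ 0.08391922,  0.65999872, -0.74656497]]), 't': array([-0.53493672,  0.1196658 ,  1.25265672])}
wrist {'fx': 349.53004582277, 'fy': 349.53004582277, 'cx': 323.14742380395603, 'cy': 238.05711194989183, 'distortion': array([-0.05231098,  0.        ,  0.        ,  0.        ,  0.        ]), 'tool_from_camera': array([[ 4.99596489e-04, -9.57162062e-01, -2.89552304e-01,
         7.37008657e-02],
       [ 9.99999298e-01,  7.89335356e-04, -8.83866976e-04,
         8.47769111e-04],
       [ 1.07455781e-03, -2.89551659e-01,  9.57161785e-01,
        -1.41976125e-01],
       [ 0.00000000e+00,  0.00000000e+00,  0.00000000e+00,
         1.00000000e+00]])}
0.0187 [-2.89316470e-04  7.07106046e-01  7.07107385e-01 -3.20971987e-04] [ 4.99750623e-01 -1.86645836e-05  2.30922545e-01] 0.15
```

View pics/scene0.png

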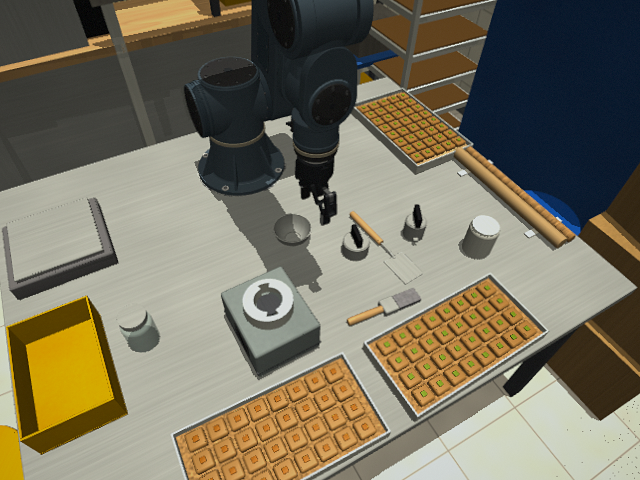

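View pics/side0.png

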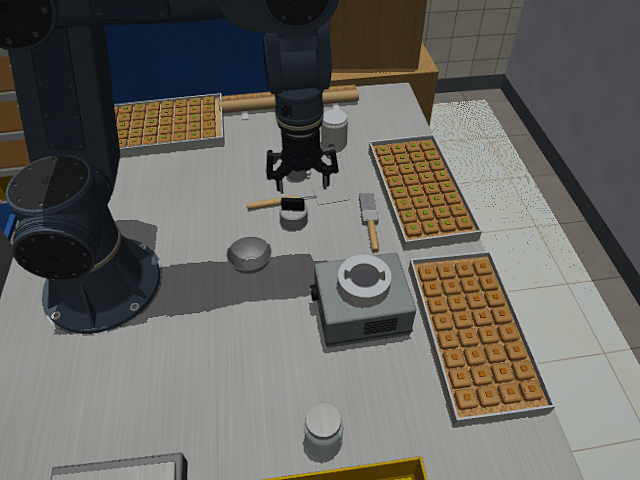

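Scene: gripped cylinders at (355,243) and (415,225), mill collar at (268,300). I'll enlarge crops of both.

```bash
cat > h.py <<'E'
import numpy as np, cv2
from cell import robot, ik, grab_frame, camera_info
from scipy.spatial.transform import Rotation as Ro
def K(c): return np.array([[c['fx'],0,c['cx']],[0,c['fy'],c['cy']],[0,0,1]])
def ray(n,px,pose=None):
    c=camera_info(n); u=cv2.undistortPoints(np.array([[px]],float),K(c),np.array(c['distortion']))[0,0]
    d=np.array([u[0],u[1],1.])
    if n!='wrist': return -c['R'].T@c['t'], c['R'].T@d
    p,q=pose; T=np.array(c['tool_from_camera']); R=Ro.from_quat(np.roll(q,-1)).as_matrix()
    return p+R@T[:3,3], R@(T[:3,:3]@d)
def at(n,px,z,pose=None):
    o,d=ray(n,px,pose); return o+d*(z-o[2])/d[2]
def proj(n,X):
    c=camera_info(n); return cv2.projectPoints(np.array(X,float).reshape(-1,1,3),cv2.Rodrigues(c['R'])[0],c['t'],K(c),np.array(c['distortion']))[0][:,0]
def quat(phi):  # tool down, tool y axis at world angle phi
    y=np.array([np.cos(phi),np.sin(phi),0]); z=np.array([0,0,-1.]); x=np.cross(y,z)
    return np.roll(Ro.from_matrix(np.c_[x,y,z]).as_quat(),1)
E
python3 - <<'E'
from h import *
s=cv2.imread('pics/scene0.png')
a=cv2.resize(s[195:275,330:440],None,fx=7,fy=7,interpolation=cv2.INTER_CUBIC)
cv2.imwrite('pics/c1.png',a)
b=cv2.resize(s[260:380,210:330],None,fx=5,fy=5,interpolation=cv2.INTER_CUBIC)
cv2.imwrite('pics/c2.png',b)
for px in [(355,245),(415,225)]: print(px,at('scene',px,.05))
print(at('scene',(268,299),.146),at('side',(363,280),.146))
E
```

```text
(355, 245) [0.49948675 0.12747982 0.05      ]
(415, 225) [0.51629234 0.3144852  0.05      ]
[ 0.60563609 -0.17002913  0.146     ] [ 0.60091151 -0.18702728  0.146     ]
```

View pics/c1.png

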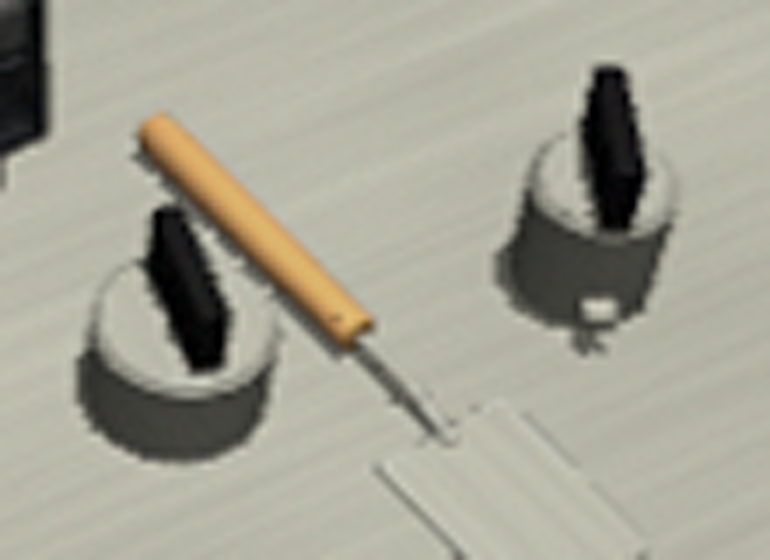

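View pics/c2.png

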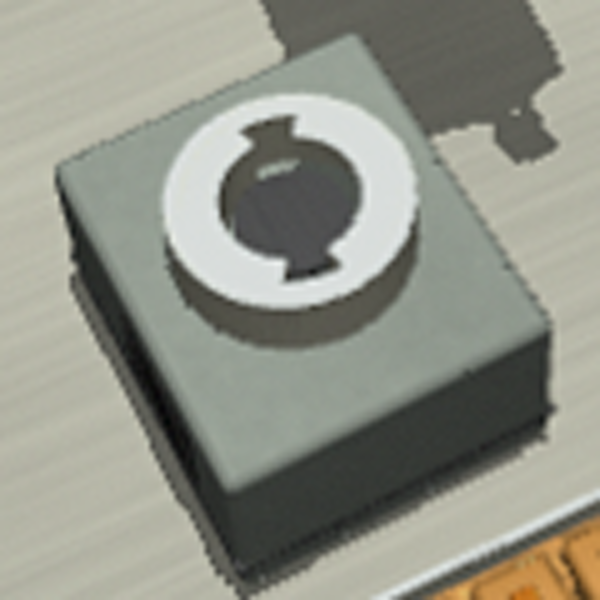

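Cup (lug at crop (600,308)) is the right one, at about (0.52,0.31); the left one is the lug-less canister. Collar slots at crop (271,124) and (311,270). I'll take wrist views above each.

```bash
python3 - <<'E'
from h import *
f=lambda c:(330+c[0]/7,195+c[1]/7); g=lambda c:(210+c[0]/5,260+c[1]/5)
b1=at('scene',f((608,70)),.096);b2=at('scene',f((630,182)),.096); print('bar',b1,b2,np.arctan2(*(b2-b1)[1::-1]))
print('disc',at('scene',f((605,183)),.062),'lug',at('scene',f((600,300)),.022))
s1=at('scene',g((271,124)),.146);s2=at('scene',g((311,270)),.146);m=at('scene',g((291,201)),.146)
print('mill',m,s1,s2,np.arctan2(*(s2-s1)[1::-1]))
c=(b1+b2)/2
for nm,p in (('mill',m),('cup',c)):
    pos=[p[0],p[1],.25 if nm=='mill' else .215]
    robot.movep(pos,quat(0)); pose=(robot.current_ee_pos(),robot.current_tcp_rot())
    cv2.imwrite(f'pics/w_{nm}.png',grab_frame('wrist')[:,:,::-1]); np.save(f'pics/{nm}.npy',np.r_[pose[0],pose[1]]); print(pose,robot.current_q(),robot.current_clock())
E
```

```text
bar [0.48814597 0.33150631 0.096     ] [0.54096079 0.30243069 0.096     ] -0.5032425775294532
disc [0.51424946 0.31824547 0.062     ] lug [0.53855638 0.30670579 0.022     ]
mill [ 0.60865259 -0.17094223  0.146     ] [ 0.56751011 -0.16176741  0.146     ] [ 0.64420417 -0.17800939  0.146     ] -0.20869275057589953
(array([ 0.60847763, -0.17062003,  0.24972209]), array([-3.02966116e-04,  7.07179886e-01,  7.07033601e-01, -5.71625515e-05])) [-2.72706902e-01  5.04598577e-01  4.28932462e-01  1.49538435e+00
  2.53990690e-04  1.29750011e+00] 1.025
(array([0.51510472, 0.3162106 , 0.21511406]), array([1.16242274e-04, 7.07478070e-01, 7.06735283e-01, 8.00318822e-05])) [ 5.50490390e-01  4.37725854e-01  2.37188319e-01  1.37014159e+00
 -1.43351103e-04  2.12255244e+00] 2.8833
```

View pics/w_mill.png

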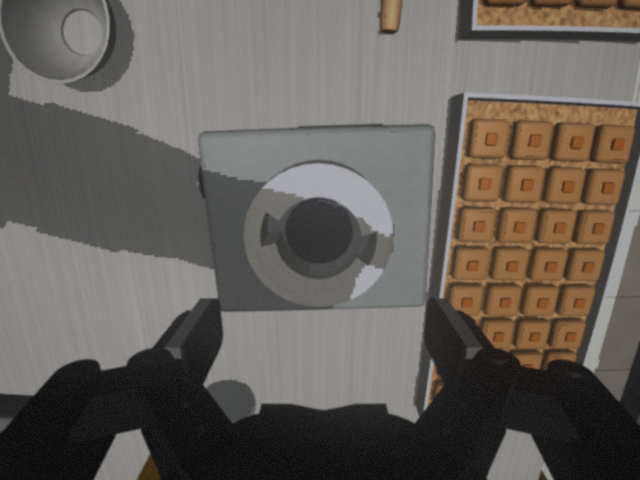

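View pics/w_cup.png

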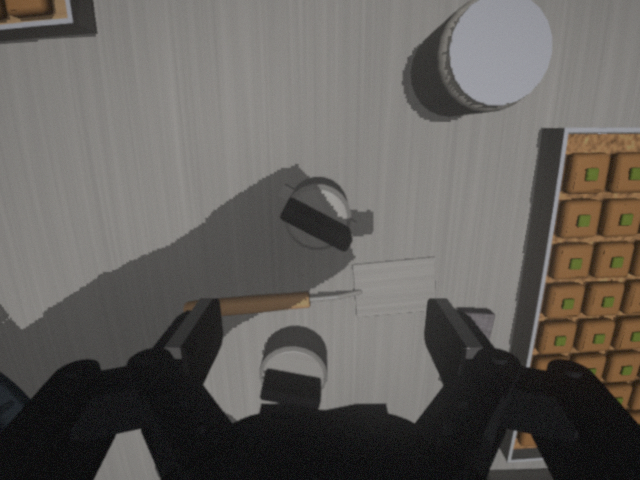

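Wrist views: collar centre ≈ (319,233), slots at left (265,230) and right (380,248); cup bar from (287,207) to (349,243). Enlarging for precision.

```bash
python3 - <<'E'
from h import *
s=cv2.imread('pics/w_mill.png')[150:320,230:410]; c=cv2.imread('pics/w_cup.png')[165:265,265:385]
r=lambda i,k:cv2.convertScaleAbs(cv2.resize(i,None,fx=k,fy=k,interpolation=cv2.INTER_CUBIC),alpha=1.3,beta=25)
a=r(s,2.4);b=r(c,3)
o=np.zeros((max(a.shape[0],b.shape[0]),a.shape[1]+b.shape[1],3),np.uint8);o[:a.shape[0],:a.shape[1]]=a;o[:b.shape[0],a.shape[1]:]=b
cv2.imwrite('pics/c3.png',o);print(a.shape,b.shape)
E
```

```text
(408, 432, 3) (300, 360, 3)
```

View pics/c3.png

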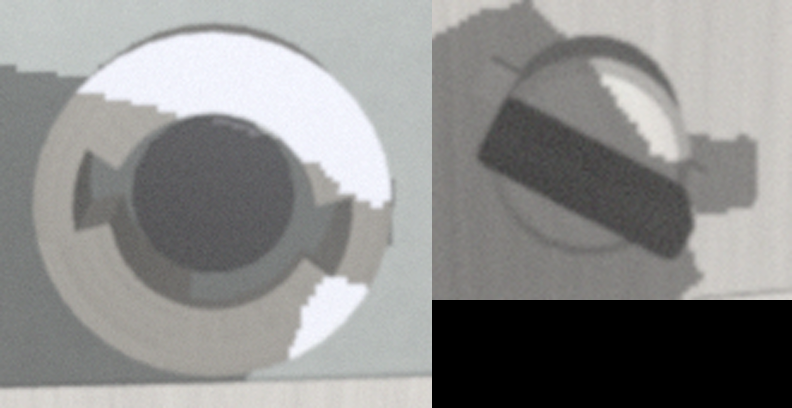

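Collar in crop: x 33–392, y 30–377, slot outer ends (81,191) and (346,236). Bar's lower top edge runs (478,157)–(670,258), with a visible side face above it.

```bash
python3 - <<'E'
from h import *
L=lambda n:(lambda a:(a[:3],a[3:]))(np.load(f'pics/{n}.npy'))
pm,pc=L('mill'),L('cup')
M=lambda x,y:at('wrist',(230+x/2.4,150+y/2.4),.146,pm)
for p in [(33,203),(392,203),(212,30),(212,377),(81,191),(346,236)]: print(M(*p))
c1=(M(33,203)+M(392,203))/2; c2=(M(212,30)+M(212,377))/2
d=M(346,236)-M(81,191); print('coll',c1,c2,'slotmid',(M(346,236)+M(81,191))/2,np.linalg.norm(d),'yaw',np.arctan2(d[1],d[0]))
C=lambda x,y,z=.096:at('wrist',(265+(x-432)/3,165+y/3),z,pc)
a,b=C(478,157),C(670,258); d=b-a;n=np.array([-d[1],d[0],0])/np.linalg.norm(d)
print('bar',np.linalg.norm(d),np.arctan2(d[1],d[0]),'centre',(a+b)/2+n*.007,C(585.5,186.5))
print('disc z.062', (C(497,150,.062)+C(690,150,.062))/2, 'lowest',C(585,251,.062))
# mill box top edges z=.110
pts=[at('wrist',q,.110,pm) for q in [(200,132),(434,125),(427,305),(218,311)]]; print('mill',pts,np.mean(pts,0))
g=lambda c:(210+c[0]/5,260+c[1]/5)
box=[at('scene',g(q),.110) for q in [(60,172),(352,37),(548,325),(232,490)]];print('box',box,np.mean(box,0))
E
```

```text
[ 0.55072967 -0.16858812  0.146     ]
[ 0.66052607 -0.16850694  0.146     ]
[ 0.60570259 -0.1166712   0.146     ]
[ 0.60529336 -0.22765209  0.146     ]
[ 0.56566036 -0.16477648  0.146     ]
[ 0.6468866  -0.17914104  0.146     ]
coll [ 0.60562787 -0.16854753  0.146     ] [ 0.60549797 -0.17216165  0.146     ] slotmid [ 0.60627348 -0.17195876  0.146     ] 0.08248661910619191 yaw -0.17503652733988287
bar 0.05659167695591246 -0.503536076579408 centre [0.51105083 0.32002763 0.096     ] [0.51034575 0.31972196 0.096     ]
disc z.062 [0.5119784  0.32148283 0.062     ] lowest [0.50933677 0.29076922 0.062     ]
mill [array([ 0.51291457, -0.09574488,  0.11      ]), array([ 0.69480888, -0.09055867,  0.11      ]), array([ 0.70243103, -0.24492071,  0.11      ]), array([ 0.51374656, -0.25119611,  0.11      ])] [ 0.60597526 -0.17060509  0.11      ]
box [array([ 0.52245878, -0.25001854,  0.11      ]), array([ 0.51545358, -0.0985116 ,  0.11      ]), array([ 0.69729813, -0.09140503,  0.11      ]), array([ 0.703652  , -0.24435778,  0.11      ])] [ 0.60971562 -0.17107324  0.11      ]
```

```bash
python3 - <<'E'
from h import *
q=quat(-0.503+np.pi/2); x,y=.5108,.320
robot.movep([x,y,.16],q); robot.grip(1.0,30)
print(robot.servo_line([x,y,.068],max_speed=.08,threshold=8),robot.current_ee_pos())
print(robot.current_force(),robot.current_ft_torque())
robot.grip(0.0,30); print('f after close',robot.current_force(),robot.current_ft_torque(),robot.current_opening())
robot.grip(0.0,90); print(robot.current_force(),robot.current_opening())
robot.servo_line([x,y,.10],max_speed=.08); robot.sleep(.2);print(robot.current_force(),robot.current_ft_torque(),robot.current_opening())
robot.servo_line([x,y,.27],max_speed=.2)
q=quat(-0.185+np.pi/2)
robot.movep([.6058,-.1715,.27],q); robot.sleep(.3)
p=(robot.current_ee_pos(),robot.current_tcp_rot());np.save('pics/held.npy',np.r_[p])if 0 else None
for n in ['wrist','side','scene']: cv2.imwrite(f'pics/h_{n}.png',grab_frame(n)[:,:,::-1])
print(p,robot.current_q()[5],robot.current_opening(),robot.current_force(),robot.current_ft_torque(),robot.current_clock())
a=cv2.imread('pics/h_side.png')[150:350,260:460];b=cv2.imread('pics/h_scene.png')[180:380,170:370]
cv2.imwrite('pics/c4.png',cv2.resize(np.hstack([a,b]),None,fx=2,fy=2,interpolation=cv2.INTER_CUBIC))
E
```

```text
False [0.51111409 0.3202098  0.06854422]
[-0.01376348  0.10879526  0.73348944] [ 0.00424991 -0.00653087  0.01273815]
f after close [-0.73039565  0.53147281 -3.09169444] [ 0.03169417  0.05371538 -0.02832875] 0.15537444092885228
[-0.24546303 -1.17581561 -0.96249924] 0.1467287475673917
[ 0.00761464 -0.64830336 -4.98888356] [ 0.08261624 -0.02667007  0.02574415] 0.14895704405371227
(array([ 0.60594489, -0.17103589,  0.27003623]), array([4.78436775e-05, 9.20463803e-02, 9.95754720e-01, 3.37796056e-06])) -0.09081550650305668 0.14727442743514993 [ 0.52343466  0.634005   -2.75072344] [-0.03024213 -0.02145998 -0.03449545] 10.275
```

View pics/c4.png

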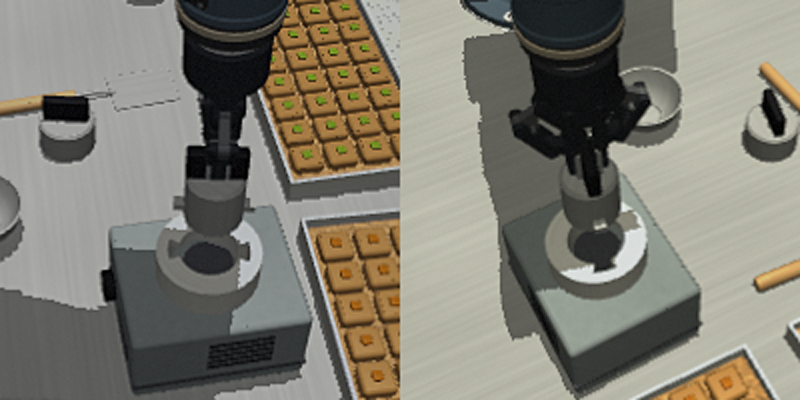

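Cup held upright above the collar; lugs look aligned to the slots. Descend by feel.

```bash
python3 - <<'E'
from h import *
x,y=.6058,-.1715
robot.servo_line([x,y,.225],max_speed=.1); robot.sleep(.2); print(robot.current_force(),robot.current_ft_torque())
r=robot.servo_line([x,y,.197],max_speed=.03,threshold=4)
robot.sleep(.1);print(r,robot.current_ee_pos(),robot.current_force(),robot.current_ft_torque(),robot.current_clock())
E
```

```text
[ 0.88228108 -0.48828948 -3.02632273] [-0.02681405 -0.03181381 -0.00865729]
False [ 0.60591051 -0.17152882  0.1972232 ] [ 0.08278108  0.35779202 -3.24518459] [0.02693643 0.02852742 0.00273624] 12.2583
```

Lugs dropped into the slots with no contact force. Push down against the spring.

```bash
python3 - <<'E'
from h import *
x,y=.6058,-.1715
for z in [.193,.189,.185,.1825,.1805]:
    r=robot.servo_line([x,y,z],max_speed=.03,threshold=14); robot.sleep(.1)
    print(r,robot.current_ee_pos().round(4),robot.current_force().round(2),robot.current_ft_torque().round(3),round(robot.current_opening(),3),robot.current_clock())
    if r: break
E
```

```text
False [ 0.6061 -0.1716  0.1934] [ 1.86 -1.45  3.09] [-0.175 -0.357 -0.014] 0.146 12.6417
False [ 0.6061 -0.1716  0.1893] [ 2.35 -1.36  4.75] [-0.277 -0.537  0.052] 0.147 13.025
False [ 0.6062 -0.1717  0.1855] [ 2.16 -1.59  7.7 ] [-0.246 -0.299 -0.022] 0.149 13.4083
False [ 0.6061 -0.1716  0.1832] [ 0.54 -1.59  8.6 ] [-0.207 -0.234  0.055] 0.145 13.7583
False [ 0.6062 -0.1717  0.1813] [ 0.45 -2.13 10.39] [-0.256 -0.15   0.071] 0.144 14.1083
```

```bash
python3 - <<'E'
from h import *
x,y,z=.6058,-.1715,.179
robot.servo_line([x,y,z],max_speed=.02,threshold=8);robot.sleep(.2)
F=lambda:(robot.current_ee_pos().round(4),np.mean([robot.current_force() for _ in range(5)],0).round(2),np.mean([robot.current_ft_torque() for _ in range(5)],0).round(3),round(robot.current_clock(),2))
print(F())
yaw=-.185
for i in range(4):
    yaw-=.05
    robot.servo_line([x,y,z],rot=quat(yaw+np.pi/2),max_speed=.03); f=F(); print(round(yaw,3),*f)
    if abs(f[2][2])>.35: break
E
```

```text
(array([ 0.6062, -0.1717,  0.1799]), array([ 0.7 , -1.74, 11.13]), array([-0.1  , -0.077,  0.008]), 14.56)
-0.235 [ 0.6061 -0.1716  0.1798] [ 1.3  -0.56 11.4 ] [-0.096  0.026 -0.074] 14.81
-0.285 [ 0.6061 -0.1716  0.1798] [-0.07  0.18 10.34] [ 0.006  0.017 -0.08 ] 15.06
-0.335 [ 0.6061 -0.1716  0.1798] [ 0.45 -0.69 11.12] [ 0.013  0.069 -0.083] 15.31
-0.385 [ 0.6061 -0.1715  0.1798] [ 0.87 -0.04 10.32] [ 0.096  0.108 -0.065] 15.56
```

```bash
python3 - <<'E'
from h import *
x,y,z=.6058,-.1715,.179
F=lambda:(robot.current_ee_pos().round(4),np.mean([robot.current_force() for _ in range(5)],0).round(2),np.mean([robot.current_ft_torque() for _ in range(5)],0).round(3),round(robot.current_clock(),2))
yaw=-.385; end=-.185-1.62
while yaw>end:
    yaw-=.05 if yaw>-1.40 else .02
    robot.servo_line([x,y,z],rot=quat(yaw+np.pi/2),max_speed=.03)
    if yaw<-1.4: robot.sleep(.05)
    f=F(); print(round(yaw,3),*f)
    if abs(f[2][2])>.3 or np.hypot(*f[1][:2])>8: break
E
```

```text
-0.435 [ 0.606  -0.1715  0.1798] [-0.25 -0.21 10.66] [ 0.067  0.066 -0.054] 15.81
-0.485 [ 0.606  -0.1715  0.1798] [ 0.09  0.45 10.86] [ 0.034  0.097 -0.117] 16.06
-0.535 [ 0.6061 -0.1715  0.1798] [-0.36  0.02 10.24] [ 0.097  0.094 -0.062] 16.31
-0.585 [ 0.6061 -0.1715  0.1798] [-0.41  0.67 11.  ] [ 0.095  0.019 -0.066] 16.56
-0.635 [ 0.6061 -0.1715  0.1798] [ 0.35 -0.48 10.21] [ 0.111 -0.    -0.072] 16.81
-0.685 [ 0.6061 -0.1715  0.1798] [-0.69  0.05 10.58] [ 0.111  0.072 -0.093] 17.06
-0.735 [ 0.6061 -0.1715  0.1798] [ 0.09  0.49 10.56] [ 0.092  0.043 -0.103] 17.31
-0.785 [ 0.6061 -0.1715  0.1798] [-0.55 -0.34 11.06] [ 0.023  0.041 -0.04 ] 17.56
-0.835 [ 0.6061 -0.1715  0.1798] [-0.23  0.38 10.61] [ 0.116  0.045 -0.047] 17.81
-0.885 [ 0.6061 -0.1715  0.1798] [-0.53  0.02  9.97] [ 0.08  -0.016 -0.086] 18.06
-0.935 [ 0.6061 -0.1715  0.1798] [-0.46 -0.22 10.84] [ 0.103 -0.026 -0.122] 18.31
-0.985 [ 0.6061 -0.1715  0.1798] [-0.26  0.25 10.25] [ 0.07  -0.037 -0.073] 18.56
-1.035 [ 0.6061 -0.1715  0.1798] [ 0.25 -0.18 11.21] [ 0.071 -0.054 -0.114] 18.81
-1.085 [ 0.6061 -0.1715  0.1798] [
[... 817 characters left out ...]
] [-0.13 -0.31 10.62] [-0.004  0.008 -0.005] 21.76
-1.515 [ 0.606  -0.1715  0.1798] [-0.83 -0.17 10.51] [-0.07   0.054  0.017] 22.06
-1.535 [ 0.606  -0.1715  0.1798] [-0.04 -0.09 10.87] [-0.07   0.116  0.021] 22.36
-1.555 [ 0.6061 -0.1716  0.1798] [-1.11 -0.61 10.75] [-0.073  0.077  0.011] 22.66
-1.575 [ 0.606  -0.1716  0.1798] [-0.62 -0.57 10.4 ] [-0.045  0.099  0.031] 22.96
-1.595 [ 0.606  -0.1715  0.1798] [-0.5   0.23 11.19] [-0.023  0.012  0.066] 23.26
-1.615 [ 0.6059 -0.1715  0.1798] [-1.94  0.17 11.28] [-0.018  0.269  0.219] 23.56
-1.635 [ 0.6056 -0.1714  0.1797] [-3.75  0.49 12.59] [0.154 0.769 0.291] 23.86
-1.655 [ 0.6054 -0.1714  0.1797] [-5.66  1.15 12.89] [0.158 1.131 0.626] 24.16
```

Stop felt at −1.62 as predicted. Ease back to the pocket middle and let it rise.

```bash
python3 - <<'E'
from h import *
x,y,z=.6058,-.1715,.179
F=lambda:(robot.current_ee_pos().round(4),np.mean([robot.current_force() for _ in range(5)],0).round(2),np.mean([robot.current_ft_torque() for _ in range(5)],0).round(3),round(robot.current_clock(),2))
robot.servo_line([x,y,z],rot=quat(-1.59+np.pi/2),max_speed=.03);robot.sleep(.2);print(F())
for z in [.181,.183,.1845,.186,.187,.188,.189,.190]:
    robot.servo_line([x,y,z],max_speed=.02);robot.sleep(.15);f=F();print(z,*f)
    if f[1][2]<-5: break
E
```

```text
(array([ 0.6057, -0.1714,  0.1797]), array([-2.49, -0.48, 10.58]), array([0.077, 0.468, 0.118]), 24.61)
0.181 [ 0.6057 -0.1715  0.1816] [-3.16 -0.08 11.2 ] [0.059 0.4   0.075] 25.01
0.183 [ 0.6057 -0.1714  0.1835] [-2.58 -0.42  8.35] [0.065 0.391 0.104] 25.41
0.1845 [ 0.6057 -0.1714  0.1849] [-0.84  0.12  7.15] [0.049 0.263 0.088] 25.81
0.186 [ 0.6057 -0.1714  0.1863] [-1.26  0.04  5.77] [0.048 0.224 0.064] 26.21
0.187 [ 0.6056 -0.1714  0.1869] [-1.72 -0.42  1.37] [-0.011  0.14   0.061] 26.61
0.188 [ 0.6054 -0.1714  0.187 ] [  2.59  -2.7  -21.81] [-0.336 -1.01   0.067] 27.01
```

Lifting is now blocked at TCP z 0.187, i.e. underside 0.119: locked. Relax the pull, release and retreat.

```bash
python3 - <<'E'
from h import *
x,y=.6056,-.1714
robot.servo_line([x,y,.1867],max_speed=.02);robot.sleep(.2);print(robot.current_force())
robot.grip(.35,30);robot.grip(1.0);robot.sleep(.3);print(robot.current_force(),robot.current_opening())
print(robot.servo_line([x,y,.26],max_speed=.1,threshold=8),robot.current_force())
robot.movep([.42,-.02,.33],quat(0));robot.sleep(.5)
for n in ['side','scene']: cv2.imwrite(f'pics/e_{n}.png',grab_frame(n)[:,:,::-1])
s=cv2.imread('pics/e_scene.png');cv2.imwrite('pics/c5.png',np.hstack([cv2.resize(s[250:380,205:335],(400,400),interpolation=cv2.INTER_CUBIC),cv2.resize(cv2.imread('pics/e_side.png')[200:360,280:440],(400,400),interpolation=cv2.INTER_CUBIC)]))
# predicted bar corners when locked (underside .119)
from math import cos,sin
for n in ['scene','side']:
    print(n,[proj(n,[.6058+sx*.03*cos(-1.59)-sy*.007*sin(-1.59),-.1715+sx*.03*sin(-1.59)+sy*.007*cos(-1.59),.265-.05])[0].round(1) for sx,sy in [(1,1),(1,-1),(-1,-1),(-1,1)]])
a=cv2.imread('pics/scene0.png').astype(int); d=np.abs(a-s).max(2)
print(robot.current_clock())
E
```

```text
[-0.49882284 -1.08069417 -7.09118653]
[-0.38474761 -0.68051978 -0.13649422] 0.9970203228835085
False [-0.06805792 -0.50208892 -0.05217368]
scene [array([252.9, 289. ]), array([250.3, 283.9]), array([277. , 273.2]), array([279.8, 278.1])]
side [array([371.9, 264. ]), array([364.8, 264.7]), array([359.7, 241.4]), array([366.6, 240.8])]
31.1167
```

View pics/c5.png

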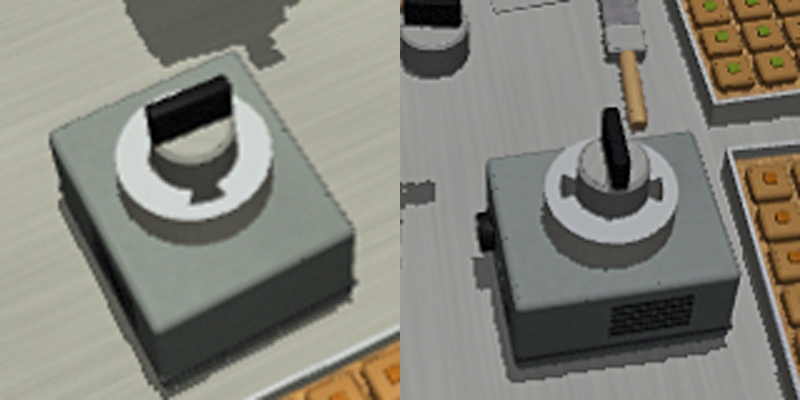

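View pics/e_scene.png

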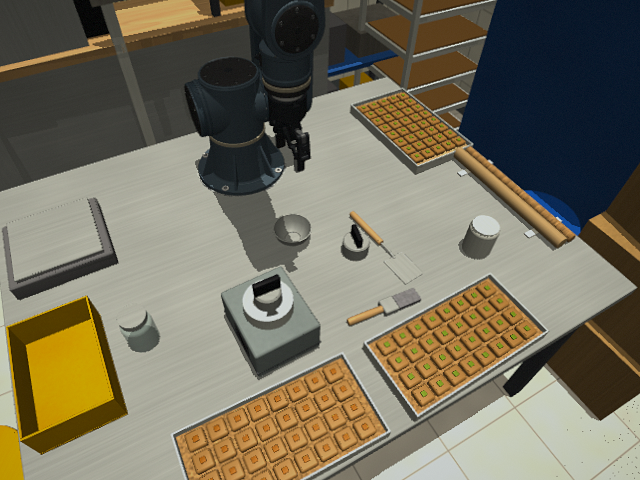

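The cup sits turned across the slots in the collar: slots empty, and the bar at (253–280, 274–289) as predicted for the locked height. The bystanders are where they were. Handing in.

```bash
python3 -c "
from cell import robot
robot.close_job()"
```

```text
the job is handed in; nothing more can be done
```

The grinding cup is fitted and locked in the mill, and the job is handed in at about 31 s of the 72 s allowed.

- **Fitting:** I gripped the cup by its bar. Its lugs dropped into the slots without contact force. I pushed it down about 15 mm against the spring and turned it clockwise until the stop showed.
- **At the stop:** it showed at about 1.43 rad, close to the expected 1.44. The turning moment peaked at about 0.63 N m, under the 1 N m limit. I backed off about 0.07 rad from the furthest turn and let the cup rise.
- **Lock check:** the cup came up to an underside height of 119 mm and a pull of about 20 N did not lift it further. I eased most of that pull off, to about 4 N, before letting go.
- **After release:** the gripper came away without contact. The last pictures show the bar within about 3 pixels of where the locked cup's should be, and both slots empty. By eye, everything else on the table was where it started.

One disagreement: the spring force during the push read 1–1.5 N below the stated values. That is within the sensor noise, and the height at which the cup locked agreed with the stated geometry.

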